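# Carry a dusted jar lid on the lifter to the photo stand

## Robot

A 6-joint arm with a two-finger parallel gripper is mounted at the origin on the work surface. World frame = base frame: x ahead of the robot, y to its left, z up, the work surface at z = 0. Lengths are in m, angles in degrees, forces in N, time in s.
With the tool pointing down it reaches from about 0.325 to 0.85 m from the base axis. Payload 15.5 kg.
Tool frame: the origin (TCP) lies at the very end of the fingers, on their centre line; the grasp point (between the pads) lies arm.grip_depth behind it (arm.grip_depth is the distance from the TCP to the grasp point, in m); z points along the fingers, y is the line along which they close (so a half turn about z gives the same grasp; the last joint's range is limited). The gripper opens to 91 mm and grips with 3 to 60 N. Pads are 32 mm wide; open, the fingers measure 118 mm over their backs; the gripper's body (76 mm by 178 mm) begins 60 mm behind the grasp point.
Start: joints at [-78.18, 28.281, 77.091, -0, 74.628, -5.472], TCP at [0.186, -0.597, 0.214] pointing down, gripper open.
Joint ranges: [-166.48, 166.48], [-47.26, 123.95], [12.59, 153.08], [-70.14, 250.14], [6.76, 159.57], [-176.63, 176.63]. Speed limits (degrees/s): [108.29, 108.29, 147.25, 172.46, 172.46, 172.46].

## Interface

Orientations are given as a 3x3 rotation matrix whose columns are the frame's x, y, z axes.
In Python, from rig import arm gives the robot as it stands. Calls block until the motion is done:
- arm.move_to(position, orientation): joint-space move of the TCP to a pose.
- arm.move_l(position, orientation=None, feed=0.15): straight line of the TCP; orientation=None keeps the orientation; feed is the mean speed in m/s.
- arm.move_joints(angles): joint-space move.
- arm.grip(opening): finger opening in m; the grip force is fixed at half the most; returns when the fingers have stopped.
- arm.sleep(seconds).
- arm.solve_ik(position, orientation): joint angles nearest the present ones, or None.
- arm.snapshot(name): name is "side" or "top" or "wrist"; returns the picture (400x640x3 uint8, red, green, blue); there is no depth.
- arm.get_calibration(name): a dict with "intrinsics" (3x3 intrinsics, pixels), "cam_to_world" (4x4, takes a point from camera to world coordinates). Camera axes: x right, y down, z forward; pixel columns grow to the right and rows downward; lengths in m; the calibration is good to about 2 mm. A picture is of the moment at which its call begins: read the wrist's pose just before it. get_calibration takes no time and is no camera call; for the wrist camera it gives the pose at the moment of the call.
A pose or a line that the arm cannot do raises arm.Unreachable and nothing moves.
- arm.sign_off(): hands the job in, once; it reports no verdict.
Readings, each from a call of its own:
- arm.current_t(): time.
- arm.current_joint_positions(): joint angles.
- arm.current_dq(): joint speeds.
- arm.current_tau(): joint torques, N m.
- arm.current_ee_pos(): TCP position.
- arm.current_tool_rot(): TCP orientation.
- arm.current_force(): force on the tool from outside, world axes, zero at the start.
- arm.current_torque(): the same for the moment, N m.
- arm.current_width(): finger opening in m.
Only numpy, scipy, OpenCV 4.12 (cv2) and the standard library are available. Lean on these libraries where they do the work, as an engineer would, in place of code of your own. Each camera call takes 0.05 s, during which the arm holds its last target. There are 200 camera calls.

## Task

The brass-rimmed metal jar lid on the drying rest carries a freshly dusted fingerprint and must not be touched by the gripper: slide the flat lifter under it, carry it level, lift it over the yellow lips of the photo stand's stage and lower it gently until it lies flat behind the lips, then draw the lifter out. The stage is clamped at an unknown height, so feel for it and do not press hard. Finally stand the lifter upright on the blue mat again and leave the jar, the spare lid and the tape where they are.

Things in the scene. Friction and masses are not known exactly. Their poses are not given: they have to be found in the camera images.
- lid_mid (a point): Centre (half-way up) of the metal jar lid: brass rim, grey metal top with a dark smudge, 64 mm diameter, 12 mm high, about 40 g, z up. It starts lying loose and flat on the two blocks of the drying rest, bridging the slot, up to 5 mm off the rest's centre.
- lid: The same lid; origin at the centre of its underside.
- rest_top (a point): Drying rest (fixed), centre between its two dark wooden blocks, level with their tops, 30 mm above the table. z up, x points away from the robot. The blocks are 76 mm long in x and leave a slot 44 mm wide in y, running through along x, open at both ends.
- rest: The same rest, origin at the centre of its underside. The slot's floor is its black base plate, 90 x 104 mm, 6 mm thick: 24 mm below the block tops.
- lifter_grip (a point): Centre of the lifter's upright orange handle, 55 mm above the lifter's underside. x points along the blade to its tip, z up. Handle: 30 mm along x, 24 mm across (y), from the blade up to 82 mm above the underside. The lifter starts standing on the blue mat, blade flat.
- lifter_mid (a point): Middle of the lifter's blade, 46 mm ahead (+x) of the handle's axis, 2 mm above the underside.
- lifter: The lifter (0.16 kg), origin on its underside below the handle's axis: a flat bare steel blade, 4 mm thick, 32 mm wide, from 18 mm behind (-x) to 110 mm ahead (+x) of the handle's axis. A lid centred 80 mm ahead of that axis rides well and stays 33 mm clear of the handle.
- stand_axis (a point): Photo stand: a point on top of its base plate, 12 mm above the table, right below the centre of the stage's seat. z up, x points away from the robot. Grey base plate 150 x 120 x 12 mm, from 60 mm in front (-x) to 90 mm behind this point; steel column 72 mm behind it, 122 mm tall overall.
- stand: The stand, origin on the table below stand_axis. Its stage is clamped (rigid) at an unmeasured height: rail tops 60 to 100 mm above the table, differing each time. Two aluminium rails along x, 22 to 48 mm either side of the middle; the 44 mm slot between is open in front, its rear closed by the clamp 50 mm behind the centre.
- stand_front (a point): Yellow lips round the seat on the rails, described at this point, the middle of the base plate's front edge (60 mm in front of stand_axis): they stand 6 mm above the rail tops and leave the lid about 4 mm of play each way. The slot between them is open: the blade passes through, the lid does not. Lowered in the slot, the blade leaves the lid on the rails, then meets the red pad.
- stand_side (a point): Sprung red pad, described at this point, the middle of the base plate's left (+y) edge, 60 mm beside stand_axis: it fills the floor of the stage's slot, 76 x 40 mm, its top 12 mm below the rail tops and level. It yields 1.5 N per mm and bottoms after 6 mm (9 N), so 3 to 5 N felt on the blade tells that it is reached and the lid is off the blade by some 8 mm.
- mat: Blue mat (fixed), 200 x 130 mm (x, y), 2 mm thick, origin at the centre of its underside. The lifter's place.
- jar: Bystander: closed amber jar, 42 mm diameter, 62 mm high, origin at the centre of its underside.
- spare_lid: Bystander: another jar lid, white with a red rim, 64 mm diameter, 12 mm high, lying on the table; not to be used.
- tape: Bystander: clear ring of tape, 70 mm diameter, 20 mm high.
There are look-alikes about, which are no part of the job. Of the things like the lifter, leave any that is turquoise; of the rest the larger one is meant.

How it is judged (in metres and radians):
On the way, in this order (a step that is already met when the one before it is completed fails the run):
1. the lid rides on the lifter, lifted clear of the drying rest (contact force between lid and lifter above 0.05 N and contact force between lid and rest below 0.01 N and z of lid_mid in the frame of rest_top above 0.02 m), for 0.2 s.
2. the lid lies flat behind the lips of the stand's stage, off the lifter (horizontal distance between lid_mid and stand_axis below 0.009 m and angle between lid_mid's own z axis and vertical below 0.045 rad and contact force between lid and stand above 0.03 N and contact force between lid and lifter below 0.02 N), for 0.2 s.
At the end, for the whole second after the job is handed in: The lid rests on the stage behind the lips, off the lifter, within 9 mm of the seat's centre and 0.045 rad of level; the lifter stands released on the mat, blade middle within 60 mm of the mat's centre and under 12 mm high, upright within 0.08 rad; both at rest (all of step 2 and linear speed of each of lid, lifter below 0.02 m/s and horizontal distance between lifter_mid and mat below 0.06 m and height (world z) of lifter_mid below 0.012 m and angle between lifter_grip's own z axis and vertical below 0.08 rad and contact force between lifter and the fingers below 0.05 N); the robot touches nothing.
It fails at once if the gripper or arm touches the dusted lid (contact force between any of the fingers, the arm and lid above 0.2 N).
It fails at once if the lid is tilted by more than 0.25 rad (angle between lid_mid's own z axis and vertical above 0.25 rad).
It fails at once if the stand is pressed with more than 40 N (contact force between stand and lifter above 40 N or contact force between stand and the fingers above 40 N).
It fails at once if a bystander (jar, spare lid, tape) is moved by more than 25 mm (distance of any of jar, spare_lid, tape from where it was at the start of the episode above 0.025 m).
It also fails if it takes over 72 s, if anything falls off the work surface, if the arm or the gripper's body presses on something with over 40 N, if the wrist force passes 120 N, or if a joint passes its speed limit or range.

## Working session

There is one attempt and no reset: what is moved stays moved. The work goes in short steps, each a Python script; the robot and the scene stay as the last script left them, time stands still between calls to the robot, and variables do not carry over. Pictures are saved under pics/ and viewed, on a budget of 10 in all, crops included, one or two more only if the job needs it, and the job is handed in when it is done.

```bash
ls; mkdir -p pics
python3 - <<'E'
from rig import arm
import cv2,numpy as np
for n in("top","side"):
    im=arm.snapshot(n); cv2.imwrite(f"pics/{n}0.png",im[:,:,::-1])
    c=arm.get_calibration(n); print(n,np.round(c["intrinsics"],1).tolist(),np.round(c["cam_to_world"],3).tolist())
print(arm.current_t(),arm.grip_depth)
E
```

```text
pics
top [[394.9, 0.0, 321.6], [0.0, 394.9, 191.1], [0.0, 0.0, 1.0]] [[0.009, -0.999, 0.035, 0.541], [-1.0, -0.009, 0.003, 0.09], [-0.002, -0.035, -0.999, 0.977], [0.0, 0.0, 0.0, 1.0]]
side [[364.2, 0.0, 322.4], [0.0, 364.2, 197.2], [0.0, 0.0, 1.0]] [[0.996, -0.066, 0.066, 0.489], [-0.093, -0.626, 0.774, -0.646], [-0.009, -0.777, -0.63, 0.672], [0.0, 0.0, 0.0, 1.0]]
0.1 0.0188
```

View pics/top0.png

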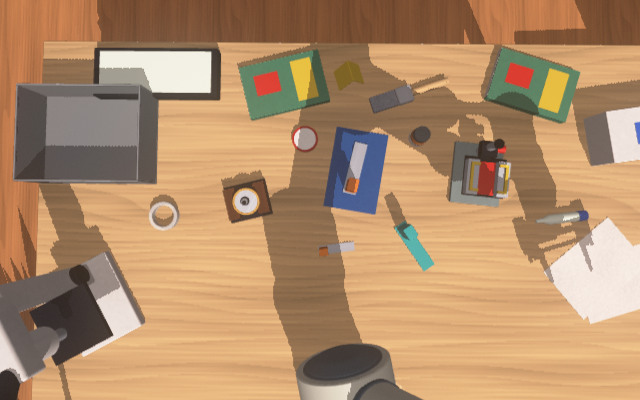

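View pics/side0.png

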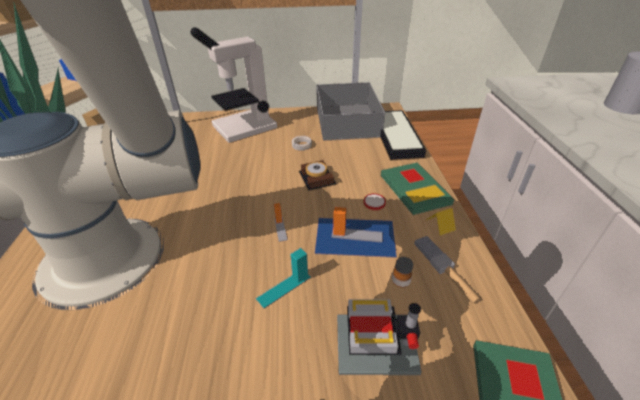

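Top view: the lifter candidates are the orange-handled one on the blue mat (351,185; blade to 360,145), the small orange one (335,248) and the turquoise one (413,245). The one on the mat fits: not turquoise, and the larger of the two orange ones. The lid on the rest is at (246,201), the stand at (480,175), the spare lid at (305,139), the jar at (421,134) and the tape at (163,215). I'll confirm in one enlarged crop.

```bash
python3 - <<'E'
import cv2,numpy as np
t=cv2.imread("pics/top0.png")
a=cv2.resize(t[120:260,320:440],None,fx=3.2,fy=3.2,interpolation=cv2.INTER_CUBIC)
b=cv2.resize(t[170:232,215:280],None,fx=3.5,fy=3.5,interpolation=cv2.INTER_CUBIC)
c=cv2.resize(t[135:212,442:518],None,fx=3,fy=3,interpolation=cv2.INTER_CUBIC)
h=448;o=np.zeros((h,800,3),np.uint8);o[:a.shape[0],:a.shape[1]]=a
o[:b.shape[0],400:400+b.shape[1]]=b;o[b.shape[0]:b.shape[0]+c.shape[0],400:400+c.shape[1]]=c[:h-b.shape[0]]
cv2.imwrite("pics/crop1.png",o)
E
cat > h.py <<'E'
import numpy as np,cv2
from rig import arm
def ray(cal,uv):
    K=np.array(cal["intrinsics"]);T=np.array(cal["cam_to_world"])
    d=T[:3,:3]@np.linalg.solve(K,np.r_[uv,1.]);return T[:3,3],d
def onplane(cal,uv,z):
    p,d=ray(cal,uv);return p+d*(z-p[2])/d[2]
def down(yaw):  # tool x axis along heading yaw (deg), z down
    c,s=np.cos(np.radians(yaw)),np.sin(np.radians(yaw))
    return np.array([[c,s,0],[s,-c,0],[0,0,-1.]])
def mask(im,lo,hi):
    return cv2.inRange(cv2.cvtColor(im,cv2.COLOR_RGB2HSV),lo,hi)
E
python3 - <<'E'
from h import *
im=cv2.imread("pics/top0.png")[:,:,::-1].copy();cal=arm.get_calibration("top")
def big(m,roi,mn=5):
    x0,y0,x1,y1=roi;k=np.zeros_like(m);k[y0:y1,x0:x1]=m[y0:y1,x0:x1]
    cs=cv2.findContours(k,cv2.RETR_EXTERNAL,cv2.CHAIN_APPROX_NONE)[0]
    return max(cs,key=cv2.contourArea)
m=mask(im,(100,80,40),(130,255,255)); r=cv2.minAreaRect(big(m,(315,120,395,220)));print("mat",r)
print(np.round([onplane(cal,p,.002)[:2] for p in [r[0],*cv2.boxPoints(r)]],3).tolist())
m=mask(im,(3,120,80),(18,255,255)); r=cv2.minAreaRect(big(m,(335,165,365,200)));print("handle",r,np.round(onplane(cal,r[0],.07),3))
m=mask(im,(0,0,110),(180,60,255)); r=cv2.minAreaRect(big(m,(335,135,372,200)));print("blade",r,np.round([onplane(cal,p,.006)[:2] for p in [r[0],*cv2.boxPoints(r)]],3).tolist())
r=cv2.minAreaRect(big(mask(im,(0,0,0),(180,255,110)),(215,172,280,230)));print("rest",r,np.round(onplane(cal,r[0],.02),3),np.round([onplane(cal,p,.02)[:2] for p in cv2.boxPoints(r)],3).tolist())
print("lid~",np.round(onplane(cal,(246,201),.04),3),"stand~",np.round(onplane(cal,(479,174),.012),3))
E
```

```text
mat ((355.7161865234375, 170.2027130126953), (51.128082275390625, 79.40471649169922), 9.462322235107422)
[[0.627, 0.009], [0.54, 0.086], [0.734, 0.056], [0.715, -0.07], [0.52, -0.038]]
handle ((351.9117736816406, 184.8529510498047), (11.399173736572266, 13.824529647827148), 14.03624439239502) [0.587 0.023 0.07 ]
blade ((354.852294921875, 167.826416015625), (13.575631141662598, 52.69355773925781), 13.570433616638184) [[0.632, 0.011], [0.573, 0.042], [0.7, 0.013], [0.692, -0.02], [0.565, 0.01]]
rest ((248.05450439453125, 200.0349578857422), (36.664276123046875, 42.281455993652344), 77.6609115600586) [0.551 0.271 0.02 ] [[0.583, 0.331], [0.605, 0.231], [0.519, 0.211], [0.496, 0.31]]
lid~ [0.548 0.272 0.04 ] stand~ [ 0.619 -0.292  0.012]
```

View pics/crop1.png

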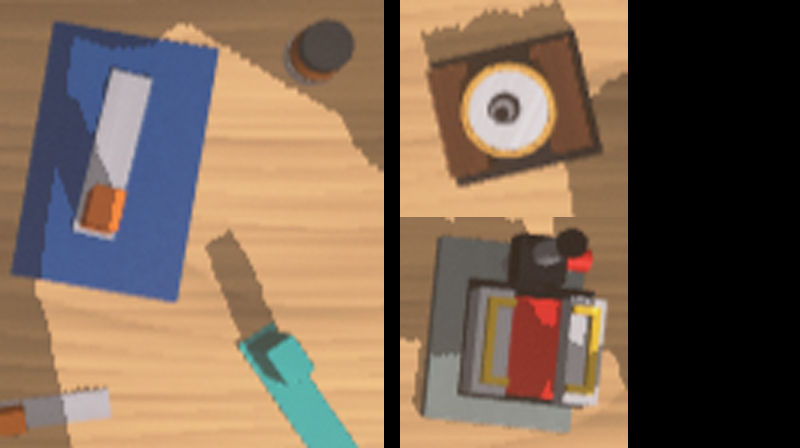

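Confirmed: the lifter is the large orange-handled one on the blue mat. The lid sits slightly left of the rest's centre. Next, close wrist views.

Run:
```python
from h import *
c=arm.get_calibration("wrist");T=np.array(c["cam_to_world"]);R=np.array(arm.current_tool_rot())
print(np.round(R,3).tolist(),np.round(c["intrinsics"],0).tolist());print(np.round(R.T@(T[:3,3]-arm.current_ee_pos()),4),np.round(R.T@T[:3,:3],3).tolist())
def go(x,y,z,yaw):
    for k in (yaw,yaw+180,yaw-180):
        q=arm.solve_ik([x,y,z],down(k)); print(k,None if q is None else np.round(q,0))
for a in ((.615,-.29,.25,-5),(.587,.022,.04,-13),(.47,.255,.1,13),(.535,-.285,.12,-5)): go(*a)
```

```text
[[0.955, 0.297, -0.0], [0.297, -0.955, 0.001], [0.0, -0.001, -1.0]] [[311.0, 0.0, 321.0], [0.0, 311.0, 196.0], [0.0, 0.0, 1.0]]
[ 0.0855  0.001  -0.1708] [[0.0, -0.954, -0.3], [1.0, 0.001, -0.001], [0.001, -0.3, 0.954]]
-5 [-30.  31.  66.  -0.  83.  65.]
175 [ -30.   31.   66.   -0.   83. -115.]
-185 [ -30.   31.   66.   -0.   83. -115.]
-13 [-4. 38. 92. -0. 50. 99.]
167 [ -4.  38.  92.  -0.  50. -81.]
-193 [ -4.  38.  92.  -0.  50. -81.]
13 [22. 29. 97. -0. 53. 99.]
193 [ 22.  29.  97.  -0.  53. -81.]
-167 [ 22.  29.  97.  -0.  53. -81.]
-5 [-34.  33.  86.  -0.  62.  61.]
175 [ -34.   33.   86.   -0.   62. -119.]
-185 [ -34.   33.   86.   -0.   62. -119.]
```

Run:
```python
from h import *
import pickle
D={}
def view(n,x,y,z,yaw,mv):
    mv([x,y,z],down(yaw)); c=arm.get_calibration("wrist"); D[n]=(arm.snapshot("wrist"),c)
view("s1",.615,-.29,.22,-5,arm.move_to)
view("s2",.545,-.27,.22,-5,lambda p,R:arm.move_l(p,R,feed=.2))
view("l",.62,.015,.22,-13,arm.move_to)
view("r",.55,.272,.22,13,arm.move_to)
pickle.dump(D,open("v.pkl","wb"));print(arm.current_t())
o=np.vstack([np.hstack([D["s1"][0],D["s2"][0]]),np.hstack([D["l"][0],D["r"][0]])])
cv2.imwrite("pics/wr.png",cv2.resize(o[:,:,::-1],(800,500),interpolation=cv2.INTER_AREA))
```

```text
4.9
```

View pics/wr.png

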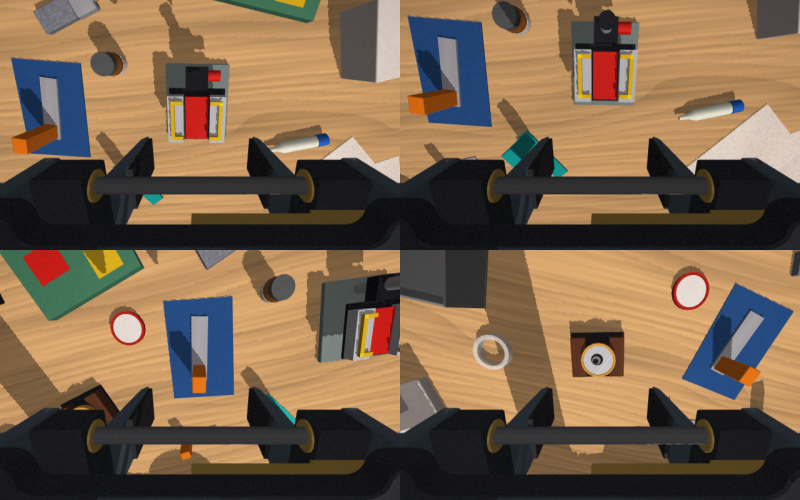

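Wrist views (composite, half-scale ×0.625): stand at (197,103) in view 1 and (604,62) in view 2, the lifter at (198,345), and the lid on the rest at (598,359). Measuring with masks.

```bash
cat > meas.py <<'E'
from h import *
import pickle
D=pickle.load(open("v.pkl","rb"))
def cont(m,roi,n=1):
    x0,y0,x1,y1=roi;k=np.zeros_like(m);k[y0:y1,x0:x1]=m[y0:y1,x0:x1]
    cs=sorted(cv2.findContours(k,cv2.RETR_EXTERNAL,cv2.CHAIN_APPROX_NONE)[0],key=cv2.contourArea)[::-1]
    return np.vstack(cs[:n])
E
python3 - <<'E'
from meas import *
rois={"s1":(255,90,375,235),"s2":(265,0,385,175)};Z={}
vis=[]
for n in("s1","s2"):
    im,cal=D[n];v=im.copy();Z[n]={}
    for nm,lo,hi,k in (("yel",(20,110,90),(34,255,255),2),("red",(172,120,60),(180,255,255),1),("red0",(0,150,60),(6,255,255),1)):
        c=cont(mask(im,lo,hi),rois[n],k);r=cv2.minAreaRect(c);b=cv2.boxPoints(r);Z[n][nm]=(r,b)
        cv2.polylines(v,[b.astype(int)],True,(0,255,0),1);print(n,nm,np.round(r[0],1),np.round(r[1],1),round(r[2],1))
    x0,y0,x1,y1=rois[n];vis.append(cv2.resize(v[y0:y1,x0:x1],(360,480),interpolation=cv2.INTER_CUBIC))
im,cal=D["r"];v=im.copy()
# rest + lid
roi=(265,120,365,215);hsv=cv2.cvtColor(im,cv2.COLOR_RGB2HSV)
c=cont(cv2.inRange(hsv,(0,0,0),(180,255,115)),roi);r=cv2.minAreaRect(c);print("rest",r);cv2.drawContours(v,[c],-1,(0,255,0),1)
c=cont(cv2.inRange(hsv,(18,90,110),(32,255,255)),(280,135,350,212));e=cv2.fitEllipse(cv2.convexHull(c));print("lid ell",e);cv2.ellipse(v,e,(255,0,255),1)
x0,y0,x1,y1=roi;A=cv2.resize(v[y0:y1,x0:x1],(400,380),interpolation=cv2.INTER_CUBIC)
im,cal=D["l"];v=im.copy();roi=(255,70,380,240);hsv=cv2.cvtColor(im,cv2.COLOR_RGB2HSV)
c=cont(cv2.inRange(hsv,(0,0,70),(180,70,255)),(290,90,345,236));r=cv2.minAreaRect(c);print("blade",r,[np.round(onplane(cal,p,.006)[:2],4).tolist() for p in cv2.boxPoints(r)]);cv2.drawContours(v,[c],-1,(0,255,0),1)
c=cont(cv2.inRange(hsv,(3,140,80),(18,255,255)),(290,150,345,240));r=cv2.minAreaRect(c);print("handle",r);cv2.drawContours(v,[c],-1,(0,255,255),1)
c=cont(mask(im,(100,80,40),(130,255,255)),(240,90,400,250));r=cv2.minAreaRect(c);print("mat",[np.round(onplane(cal,p,.002)[:2],4).tolist() for p in [r[0],*cv2.boxPoints(r)]])
x0,y0,x1,y1=roi;B=cv2.resize(v[y0:y1,x0:x1],(279,380),interpolation=cv2.INTER_CUBIC)
o=np.zeros((600,800,3),np.uint8);s=[cv2.resize(x,(225,300)) for x in vis];o[:300,:225]=s[0];o[:300,225:450]=s[1];o[300:,:316]=cv2.resize(A,(316,300));o[:380,500:779]=B
cv2.imwrite("pics/m1.png",o[:,:,::-1])
E
```

```text
s1 yel [313.6 192.6] [84.1 62.2] 0.8
s1 red [333.  112.5] [1. 0.] -90.0
s1 red0 [314.5 187.5] [37. 67.] 0.0
s2 yel [328.5 121.5] [90.  70.3] 0.8
s2 red [349.  36.] [0. 0.] 0.0
s2 red0 [328.1 120.5] [39.3 77.5] 0.8
rest ((315.4264831542969, 166.16226196289062), (71.07453155517578, 86.02153015136719), 89.02897644042969)
lid ell ((316.7751770019531, 175.51292419433594), (53.851165771484375, 54.33153533935547), 100.4040298461914)
blade ((319.0, 156.5), (101.0, 26.0), 90.0) [[0.6986, 0.013], [0.6916, -0.0171], [0.5674, 0.0101], [0.575, 0.0433]]
handle ((318.0, 206.0), (44.0, 22.0), 90.0)
mat [[0.6291, 0.0138], [0.7279, 0.0596], [0.7024, -0.0666], [0.5154, -0.0388], [0.5442, 0.1069]]
```

View pics/m1.png

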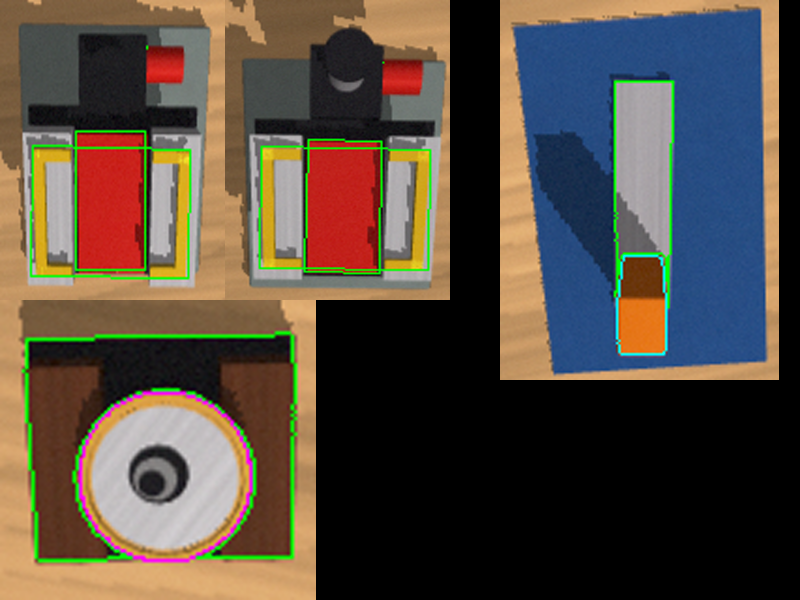

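Run:
```python
from meas import *
def tri(obs):
    A=np.zeros((3,3));b=np.zeros(3)
    for cal,uv in obs:
        p,d=ray(cal,uv);d/=np.linalg.norm(d);M=np.eye(3)-np.outer(d,d);A+=M;b+=M@p
    return np.linalg.solve(A,b)
c1,c2=D["s1"][1],D["s2"][1]
B={"s1":[],"s2":[]};rois={"s1":(255,90,375,235),"s2":(265,0,385,175)}
for n in B:
    c=cont(mask(D[n][0],(20,110,90),(34,255,255)),rois[n],2)
    r=cv2.minAreaRect(c);b=cv2.boxPoints(r);s=b[np.argsort(b[:,1])];B[n]=[*s[:2][np.argsort(s[:2,0])],*s[2:][np.argsort(s[2:,0])]]
P=np.array([tri([(c1,a),(c2,b)]) for a,b in zip(B["s1"],B["s2"])]);print("tri lips tl,tr,bl,br\n",np.round(P,4),P.mean(0))
for z in(.07,.08,.09,.1):
  for n,c in(("s1",c1),("s2",c2)):
    q=np.array([onplane(c,p,z)[:2] for p in B[n]]);x=(q[0]+q[1]-q[2]-q[3])/2;y=(q[0]+q[2]-q[1]-q[3])/2
    print(z,n,np.round(q.mean(0),4),"LxW",np.round([np.hypot(*x),np.hypot(*y)],4),"yaw",np.round(np.degrees([np.arctan2(x[1],x[0]),np.arctan2(-y[0],y[1])]),1))
# base plate grey edges: rear corners in crop px
f=lambda n,x,y,k:(rois[n][0]+x/1.875, rois[n][1]+y/ (300/(rois[n][3]-rois[n][1])))
for n,c,pts in(("s1",c1,[(20,25),(210,27)]),("s2",c2,[(20,59),(213,62)])):
    pts=[f(n,(x),y,0) for x,y in pts];print("rear base corners",n,[np.round(onplane(c,p,.012)[:2],4).tolist() for p in pts])
cr=D["r"][1]
print("rest rear",[np.round(onplane(cr,p,.006)[:2],4).tolist() for p in((273.5,132.7),(357.7,130.4))],"front",[np.round(onplane(cr,p,.03)[:2],4).tolist() for p in((276.7,202.3),(357.7,202.3))])
print("lid",onplane(cr,(316.8,175.5),.042),onplane(cr,(316.8,175.5),.036))
```

```text
tri lips tl,tr,bl,br
 [[ 0.6441 -0.2456  0.083 ]
 [ 0.6356 -0.3293  0.0832]
 [ 0.5793 -0.2368  0.0875]
 [ 0.5705 -0.3247  0.0882]] [ 0.60740432 -0.2841054   0.08546735]
0.07 s1 [ 0.6025 -0.283 ] LxW [0.0701 0.0906] yaw [-6.2 -5.9]
0.07 s2 [ 0.6059 -0.2847] LxW [0.0691 0.0907] yaw [-5.4 -5.8]
0.08 s1 [ 0.6056 -0.2835] LxW [0.0679 0.0878] yaw [-6.2 -5.9]
0.08 s2 [ 0.6066 -0.2845] LxW [0.0669 0.0879] yaw [-5.4 -5.8]
0.09 s1 [ 0.6086 -0.284 ] LxW [0.0657 0.085 ] yaw [-6.2 -5.9]
0.09 s2 [ 0.6074 -0.2844] LxW [0.0648 0.0851] yaw [-5.4 -5.8]
0.1 s1 [ 0.6117 -0.2845] LxW [0.0635 0.0822] yaw [-6.2 -5.9]
0.1 s2 [ 0.6081 -0.2842] LxW [0.0626 0.0822] yaw [-5.4 -5.8]
rear base corners s1 [[0.7008, -0.2349], [0.6894, -0.3525]]
rear base corners s2 [[0.7009, -0.2355], [0.6893, -0.3481]]
rest rear [[0.582, 0.336], [0.6076, 0.2368]] front [[0.5035, 0.3142], [0.5257, 0.2177]]
lid [0.55023327 0.27432493 0.042     ] [0.54878729 0.2740724  0.036     ]
```

Run:
```python
from h import *
import pickle
R=down(-13)
arm.move_to([.588,.0225,.15],R);arm.move_l([.588,.0225,.0382],feed=.1)
print(arm.current_force());arm.grip(0.0);print("w",arm.current_width(),arm.current_force())
arm.move_l([.588,.0225,.15],feed=.1)
arm.sleep(.2);print("F",arm.current_force(),arm.current_t(),arm.current_width())
c=arm.get_calibration("wrist");im=arm.snapshot("wrist");pickle.dump((im,c,np.array(arm.current_ee_pos()),np.array(arm.current_tool_rot())),open("g.pkl","wb"))
cv2.imwrite("pics/g.png",im[:,:,::-1])
# blade tip detection
m=cv2.inRange(cv2.cvtColor(im,cv2.COLOR_RGB2HSV),(0,0,120),(180,60,255));m[:, :270]=0;m[:,370:]=0
print([ (y,int(np.flatnonzero(m[y]).min()),int(np.flatnonzero(m[y]).max())) for y in range(0,300,10) if m[y].any()])
```

```text
[-0.94728071  0.0663759   0.33826868]
w 0.02380008662790488 [ 0.58088481  1.25321747 -1.29007326]
F [ 0.70600003  0.70324378 -1.69036956] 9.6917 0.023905030583787592
[(70, 346, 346), (130, 305, 324), (140, 307, 329), (150, 316, 344), (160, 318, 344), (170, 321, 344), (180, 320, 344), (190, 325, 343), (200, 334, 343), (210, 339, 343), (220, 341, 343), (230, 369, 369)]
```

View pics/g.png

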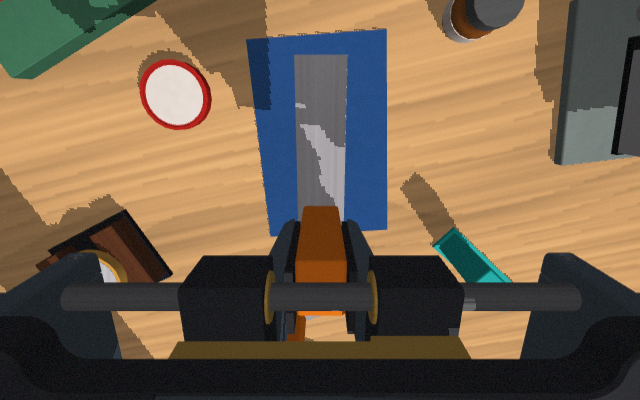

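The lifter is held straight: blade tip corners at (294,54) and (348,54), handle at (323,260) between the pads. I'll compute the tip offset, insert under the lid and lift.

Run:
```python
from h import *
import pickle
im,c,p,R=pickle.load(open("g.pkl","rb"))
for uv in((294,54.5),(348,54.5),(296,215),(345,215)): print("tool frame",np.round(R.T@(onplane(c,uv,p[2]-.0362+.004)-p),4))
yaw=13.7;R=down(yaw);u=R[:,0];L=np.array([.5505,.2745,0])
at=lambda d,z:L+u*d+[0,0,z]
arm.move_to(at(-.185,.12),R);arm.move_l(at(-.185,.050),feed=.12)
arm.move_l(at(-.080,.050),feed=.08);print("in",arm.current_force(),arm.current_t())
arm.move_l(at(-.080,.069),feed=.02);print(arm.current_force());arm.move_l(at(-.080,.13),feed=.05)
arm.sleep(.3);print(arm.current_force(),arm.current_t())
c=arm.get_calibration("wrist");im=arm.snapshot("wrist");pickle.dump((im,c,np.array(arm.current_ee_pos()),np.array(arm.current_tool_rot())),open("g2.pkl","wb"))
cv2.imwrite("pics/g2.png",im[:,:,::-1])
```

```text
tool frame [ 0.1106 -0.0153  0.0321]
tool frame [0.1106 0.017  0.0321]
tool frame [ 0.008  -0.0165  0.0322]
tool frame [0.008  0.0176 0.0322]
in [ 0.33503413 -0.16822967 -1.72264709] 13.1
[-0.57631138 -0.50598799 -2.55347011]
[ 0.7525023   1.07862615 -2.23649859] 15.8667
```

View pics/g2.png

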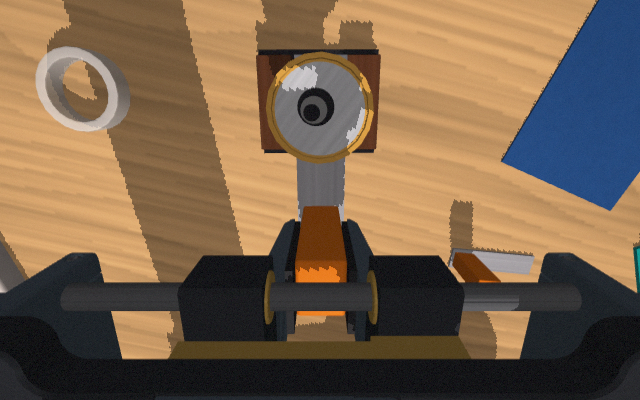

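Lid rides centred on the blade: rim centre about (319,108), clear of the rest. Carry it to above the stage and check its alignment against the lips.

Run:
```python
from h import *
import pickle
im,c,p,R=pickle.load(open("g2.pkl","rb"))
m=mask(im,(14,110,90),(30,255,255));m[:45]=0;m[168:]=0;m[:,:262]=0;m[:,378:]=0
# exclude wood: keep pixels near expected ring
yy,xx=np.mgrid[:400,:640];r=np.hypot(xx-319.5,yy-108);m[(r>58)|(r<44)]=0
k=cv2.findContours(m,cv2.RETR_EXTERNAL,cv2.CHAIN_APPROX_NONE)[0]
e=cv2.fitEllipse(cv2.convexHull(np.vstack(k)));print(e)
l=R.T@(onplane(c,e[0],p[2]-.0362+.016)-p);print("lid tool",np.round(l,4))
np.save("l.npy",l)
R=down(-5.7);S=np.array([.6065,-.2845,0]);T=S-R@[l[0],l[1],0]
T[2]=.155;print(T)
cur=np.array(arm.current_ee_pos());arm.move_l([cur[0],cur[1],.165],feed=.06)
arm.move_l([.48,.0,.165],down(4),feed=.13)
arm.move_l(T+[0,0,.01],R,feed=.13);T[2]=.138;arm.move_l(T,feed=.05);arm.sleep(.3)
print(np.mean([arm.current_force() for _ in range(5)],0),arm.current_t())
c=arm.get_calibration("wrist");im=arm.snapshot("wrist");pickle.dump((im,c,np.array(arm.current_ee_pos()),np.array(arm.current_tool_rot())),open("g3.pkl","wb"))
cv2.imwrite("pics/g3.png",cv2.resize(im[0:230,200:440,::-1],None,fx=2.5,fy=2.5,interpolation=cv2.INTER_CUBIC))
```

```text
((319.383544921875, 108.38217163085938), (108.33267974853516, 114.21714782714844), 0.581575334072113)
lid tool [0.0796 0.0001 0.0202]
[ 0.52726414 -0.27647085  0.155     ]
[-0.7812337   0.23414343 -1.82591376] 22.0667
```

View pics/g3.png

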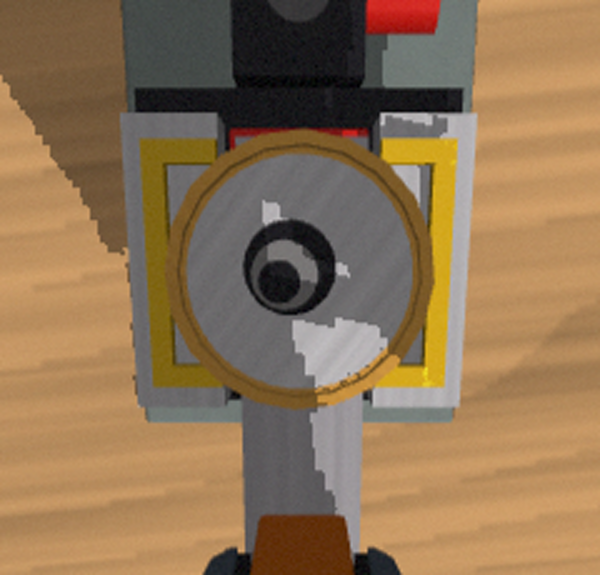

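Lid (crop centre 300,268) is over the seat; the lips' outer box spans columns 141–457 and rows 140–387.

Run:
```python
from h import *
import pickle
im,c,p,R=pickle.load(open("g3.pkl","rb"))
m=mask(im,(23,150,90),(34,255,255));m[:40]=0;m[165:]=0;m[:,:250]=0;m[:,390:]=0
b=[(141/2.5+200,140/2.5),(457/2.5+200,138/2.5),(152/2.5+200,387/2.5),(446/2.5+200,387/2.5)]
k=cv2.findContours(m,cv2.RETR_EXTERNAL,cv2.CHAIN_APPROX_NONE)[0];k=[q for q in k if cv2.contourArea(q)>20];print([cv2.boundingRect(q) for q in k])
for z in (.07,.08,.09,.1):
    q=np.array([R.T@(onplane(c,u,z)-p) for u in b])[:,:2]
    print(z,"centre",np.round(q.mean(0),4),"L",np.round(q[[0,1],0].mean()-q[[2,3],0].mean(),4),"W",np.round(q[[1,3],1].mean()-q[[0,2],1].mean(),4),np.round(q,4).tolist())
e=(300/2.5+200,268/2.5);print("lid",R.T@(onplane(c,e,p[2]-.0202)-p))
```

```text
[(256, 56, 31, 99), (352, 55, 31, 100)]
0.07 centre [ 0.0791 -0.0001] L 0.0704 W 0.09 [[0.114, -0.0446], [0.1146, 0.0445], [0.0439, -0.0455], [0.0439, 0.0454]]
0.08 centre [ 0.0794 -0.    ] L 0.0675 W 0.0862 [[0.1128, -0.0427], [0.1134, 0.0427], [0.0456, -0.0436], [0.0457, 0.0435]]
0.09 centre [ 0.0796 -0.    ] L 0.0645 W 0.0825 [[0.1117, -0.0408], [0.1122, 0.0408], [0.0474, -0.0417], [0.0474, 0.0416]]
0.1 centre [0.0799 0.    ] L 0.0616 W 0.0787 [[0.1105, -0.0389], [0.111, 0.039], [0.0491, -0.0397], [0.0492, 0.0398]]
lid [0.08060639 0.00032495 0.02022175]
```

Lid and seat agree within about 1 mm. Lower while feeling.

Run:
```python
from h import *
def fz():
    v=[]
    for _ in range(4): v.append(arm.current_force()[2]);arm.sleep(.02)
    return np.mean(v)
arm.sleep(.3);b=np.mean([fz() for _ in range(3)]);p=np.array(arm.current_ee_pos());log=[]
t0=arm.current_t()
while p[2]>.080:
    p[2]-=.001;arm.move_l(p,feed=.02);f=fz()-b;log.append((round(p[2],4),round(f,2)))
    if f>2.6:
        arm.sleep(.15);f=np.mean([fz() for _ in range(2)])-b;log.append(("chk",round(f,2)))
        if f>2.6: break
print(b,log,arm.current_t()-t0,arm.current_t(),arm.current_ee_pos())
im=arm.snapshot("wrist");s=arm.snapshot("side")
a=cv2.resize(im[0:230,200:440],None,fx=1.7,fy=1.7,interpolation=cv2.INTER_CUBIC);bb=cv2.resize(s[270:385,320:435],None,fx=3.4,fy=3.4,interpolation=cv2.INTER_CUBIC)
cv2.imwrite("pics/g4.png",np.hstack([a[:391],bb[:391]])[:,:,::-1])
```

```text
-2.2220823610656666 [(np.float64(0.137), np.float64(0.06)), (np.float64(0.136), np.float64(-0.61)), (np.float64(0.135), np.float64(0.03)), (np.float64(0.134), np.float64(0.23)), (np.float64(0.133), np.float64(0.38)), (np.float64(0.132), np.float64(-0.21)), (np.float64(0.131), np.float64(0.03)), (np.float64(0.13), np.float64(0.04)), (np.float64(0.129), np.float64(-0.27)), (np.float64(0.128), np.float64(0.24)), (np.float64(0.127), np.float64(-0.08)), (np.float64(0.126), np.float64(-0.61)), (np.float64(0.125), np.float64(0.04)), (np.float64(0.124), np.float64(-0.39)), (np.float64(0.123), np.float64(-0.13)), (np.float64(0.122), np.float64(0.08)), (np.float64(0.121), np.float64(-0.13)), (np.float64(0.12), np.float64(-0.23)), (np.float64(0.119), np.float64(0.06)), (np.float64(0.118), np.float64(-0.15)), (np.float64(0.117), np.float64(-0.03)), (np.float64(0.116), np.float64(-0.34)), (np.float64(0.115), np.float64(-0.39)), (np.float64(0.114), np.float64(-0.23)), (np.float64(0.113), np.float64(0.09)), (np.float64(0.112), np.float64(0.02)), (np.float64(0.111), np.float64(0.42)), (np.float64(0.11), np.float64(0.88)), (np.float64(0.109), np.float64(-0.11)), (np.float64(0.108), np.float64(0.51)), (np.float64(0.107), np.float64(0.97)), (np.float64(0.106), np.float64(0.56)), (np.float64(0.105), np.float64(0.03)), (np.float64(0.104), np.float64(0.5)), (np.float64(0.103), np.float64(0.76)), (np.float64(0.102), np.float64(2.32)), (np.float64(0.101), np.float64(4.37)), ('chk', np.float64(4.02))] 12.0 34.6167 [ 0.52734939 -0.27651621  0.10105587]
```

View pics/g4.png

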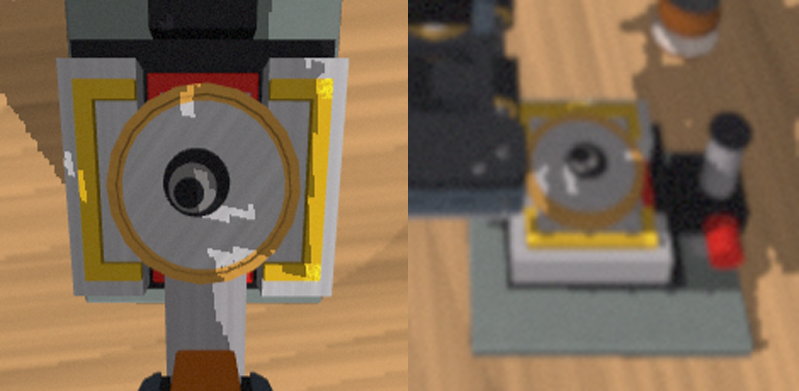

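The pad is felt at 4 N (rail tops ≈ 79 mm), and the lid lies inside the lips (crop centre 204,182), off the blade. Unload the pad, withdraw, and put the lifter back.

Run:
```python
from h import *
p=np.array(arm.current_ee_pos());R=down(-5.7);u=R[:,0]
p[2]=.1045;arm.move_l(p,feed=.02);arm.sleep(.6);print(arm.current_force())
p-=u*.135;arm.move_l(p,feed=.06);print("out",arm.current_force(),arm.current_t())
p[2]=.16;arm.move_l(p,feed=.12)
R=down(-13);arm.move_to([.588,.0225,.12],R);arm.move_l([.588,.0225,.045],feed=.08);arm.sleep(.2)
z=.045;b=np.mean([arm.current_force()[2] for _ in range(5)])
while z>.0365:
    z-=.0005;arm.move_l([.588,.0225,z],feed=.01);arm.sleep(.04)
    f=np.mean([arm.current_force()[2] for _ in range(5)])-b
    if f>2.5:break
print("down",z,f);arm.grip(.07);arm.sleep(.2);arm.move_l([.588,.0225,.2],feed=.1);print(arm.current_force(),arm.current_t())
arm.move_to([.56,-.13,.3],down(-8))
arm.sleep(.3);w=arm.snapshot("wrist");s=arm.snapshot("side");print(arm.current_t(),arm.current_width())
cv2.imwrite("pics/f.png",np.hstack([cv2.resize(w,(400,250)),cv2.resize(s[180:400,300:440],(400,628))[:250+350][:600] if 0 else cv2.resize(s[190:390,310:440],(162,250))])[:,:,::-1])
```

```text
[-0.30155359  0.51776269 -0.8636152 ]
out [ 1.32930511 -0.09692489 -1.37514354] 38.0417
down 0.03799999999999999 5.193214486941683
[-0.27056427 -0.48980646 -1.31903945] 48.1333
49.3 0.07001446672628482
```

View pics/f.png

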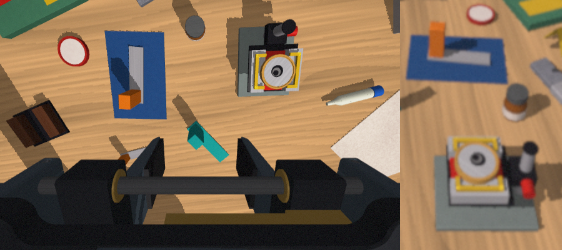

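The last picture shows the lid flat inside the yellow lips (276,71) and the lifter upright on the mat (130,80). The bystanders in view, the jar and the spare lid, look unmoved, and the arm is clear. Handing in.

Run:
```python
from h import *
arm.sign_off();print(arm.current_t())
```

```text
the job is handed in; nothing more can be done
the job is handed in; nothing more can be done
```

I handed the job in at about 49 s of the 72 s allowed. The lid is on the stage behind the lips, and the lifter is back on the mat. No verdict is reported, so what follows rests on my own checks.

**What I did**
- I gripped the large orange-handled lifter by its handle and slid the blade through the rest's slot. The lid rode 80 mm ahead of the handle.
- Before lowering, the lid was within about 1 mm of the lips' centre in the wrist picture. I then lowered in 1 mm steps until the blade felt about 4 N on the red pad. That puts the rail tops near 79 mm.
- I raised the blade about 3.5 mm to unload the pad and drew it straight out. I then stood the lifter on the mat at about 5 N and released it.

**Last checks**
- The last wrist and side pictures show the lid inside the lips, the lifter upright on the mat, and the gripper open and clear of everything.
- The jar and spare lid look unmoved. The tape was outside those last views, so I did not check it again; the arm never came close to it.
- I judged the final lid and lifter positions from the pictures by eye, not by measuring them again.

**Disagreement**
- The camera estimates of the lips' top differed. Triangulation gave about 85 mm and the lip-size comparison 70 to 80 mm. The felt height puts the top at about 85 mm, so triangulation was right.

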